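Find the key that unlocks the storeroom strongbox

ROBOT

A 6-joint arm with a two-finger parallel gripper is mounted at the origin on the work surface. World frame = base frame: x ahead of the robot, y to its left, z up, the work surface at z = 0. Lengths are in m, angles in degrees, forces in N, time in s.
With the tool pointing down it reaches from about 0.4 to 0.825 m from the base axis. Payload 7 kg.
Tool frame: the origin (TCP) lies at the very end of the fingers, on their centre line; the grasp point (between the pads) lies 19 mm behind it; x points along the fingers, y is the direction in which the jaws open and shut, and the axes are right-handed (so a half turn about x gives the same grasp; the last joint's range is limited). The gripper opens to 88 mm and grips with 3 to 60 N. Pads are 19 mm wide; open, the fingers measure 130 mm over their backs; the gripper's body (78 mm by 193 mm) begins 47 mm behind the grasp point.
Start: joints at [83.543, 20.546, 0.682, 0, -70.136, -16.507], TCP at [0.263, 0.621, 0.227] pointing down, gripper open.
Joint ranges: [-176.03, 176.03], [-82.01, 121.73], [-58.28, 71.71], [-173.87, 95.51], [-174.79, -0.11], [-173.66, 173.66]. Speed limits (degrees/s): [136.94, 136.94, 172.46, 180, 180, 180].

INTERFACE

Orientations are given as [roll, pitch, yaw] about the fixed x, y, z axes, in that order (R = Rz(yaw) Ry(pitch) Rx(roll)).
In Python, from plant import monitor, eyes, ticket gives the robot as it stands. The module is installed in compiled form; this text tells all that it offers.
- The arm moves only by the shell command python3 -m crank 'ROWS'. ROWS is JSON, a list of rows, each an object with "linear": the shift along the world's x, y, z in units of 60 mm (1.0 is 60 mm), a list of three; "rot": the turn, a rotation vector about the world's x, y, z in units of 5 degrees (1.0 is 5 degrees), a list of three; "hand": the opening, from 0 (shut) to 1 (fully open). In form: [{"linear": [tx, ty, tz], "rot": [ax, ay, az], "hand": hand}, ...]. A call has 1 to 20 rows; each row shifts and turns the pose as measured when the row begins; what a row does not reach is not made up. A row lasts 1/8 s, in which the tool goes at most 62.5 mm and 10.7 degrees, less where a joint would pass 70% of its speed; a pose out of reach is approached as far as the arm can. A call is refused whole if a number of a shift passes 1 or a number of a turn 1, either way. A call with a gripper value outside its range is refused whole. The fingers move at their own pace and stop on an object; the grip force is fixed at half the most. Time passes only in rows, so rows that do not move let the fingers close. It gives the time, the measured TCP pose, the force and the opening at its end, in the units of the state.
- monitor.get_obs(): the state, without advancing time (a new reading comes with each control period).
- eyes.snapshot(name): name is "side" or "top"; returns a dict with "image" (420x560x3 uint8, red, green, blue), "depth" (420x560 float32, m along the optical axis (not along the pixel's ray), 0 where there is no reading), "K" (3x3 intrinsics, pixels), "camera_from_world" (4x4, takes a point from world to camera coordinates). Camera axes: x right, y up, looking along -z (the intrinsics and any distortion apply to the point x, -y, -z); pixel columns grow to the right and rows downward; lengths in m; the calibration is good to about 2 mm. A picture is of the moment at which its call begins.
- ticket.close_job(): hands the job in, once; it reports no verdict.
The state is a dict: "clock": time; "joint_pos": joint angles; "qvel": joint speeds; "tau": joint torques, N m; "tool_pos": TCP position; "orientation": TCP orientation; "force": force on the tool from outside, world axes, zero at the start; "moment": the same for the moment, N m; "opening": finger opening in m.
Only numpy, scipy, OpenCV 4.12 (cv2) and the standard library are available. Lean on these libraries where they do the work, as an engineer would, in place of code of your own. Each camera call takes 0.05 s, during which the arm holds its last target.

TASK

One of the three keys in the wooden stand unlocks the strongbox: try them one at a time, pushing a key fully down into the lock and turning it clockwise, never forcing one that stops hard, until you find the one that turns and draws the bolt back clear of its staple. Leave that key in the lock with the bolt drawn; every other key must end up in the white tray or standing in the wooden stand, and nothing else on the bench may be shifted.

Things in the scene. Friction and masses are not known exactly. Their poses are not given: they have to be found in the camera images.
- key_red_bow (a point): red key, upright, 98 mm tall, 0.11 kg, half-turn symmetric. Point: centre of its red plastic bow (10 mm thick along own x, 34 wide along y, 36 tall), 80 mm above the key's foot; z up. Below the bow a round steel shank 12 mm across, 32 long, then a flat blade. Starts upright in any pocket of the stand, blade 32 mm deep (bow's centre 90 mm over the bench)
- key_red_tip (a point): middle of the foot of the red key. Its flat double-bit steel blade is the lowest 30 mm: 5 mm thick (own x), 44 mm wide (own y), with a pair of notches 11 mm deep and 8 mm high in its two upright edges, low down
- key_yellow_bow (a point): yellow key, upright, 98 mm tall, 0.11 kg, half-turn symmetric. Point: centre of its yellow plastic bow (10 mm thick along own x, 34 wide along y, 36 tall), 80 mm above the key's foot; z up. Below the bow a round steel shank 12 mm across, 32 long, then a flat blade. Starts upright in any pocket of the stand, blade 32 mm deep (bow's centre 90 mm over the bench)
- key_yellow_tip (a point): middle of the foot of the yellow key. Its flat double-bit steel blade is the lowest 30 mm: 5 mm thick (own x), 44 mm wide (own y), with a pair of notches 11 mm deep and 8 mm high in its two upright edges, half-way up
- key_green_bow (a point): green key, upright, 98 mm tall, 0.11 kg, half-turn symmetric. Point: centre of its green plastic bow (10 mm thick along own x, 34 wide along y, 36 tall), 80 mm above the key's foot; z up. Below the bow a round steel shank 12 mm across, 32 long, then a flat blade. Starts upright in any pocket of the stand, blade 32 mm deep (bow's centre 90 mm over the bench)
- key_green_tip (a point): middle of the foot of the green key. Its flat double-bit steel blade is the lowest 30 mm: 5 mm thick (own x), 44 mm wide (own y), with a pair of notches 11 mm deep and 8 mm high in its two upright edges, high up
- keyway (a point): middle of the keyway in the flat steel top of the lock, 88 mm over the bench: a slot 50 mm long (own y), 10 mm wide (own x), 15 mm wide in its middle, with sloping brass lips 4 mm high; z up. A key goes straight down, blade along y, till its foot rests 38 mm below this point (bow's centre 42 mm above it); only then is the blade under the 6 mm cover and free to turn, clockwise seen from above
- strongbox: fixed grey box with the lock, a dark case 84 x 84 mm; origin on the bench under the keyway, axes as the keyway's. It reaches 70 mm to -x, 170 mm to +x, 107 mm to each side (handles), 50 mm high; blue lid on the +x part 80 mm high, staple on it 102 mm high, 66 mm from the keyway. A turned key comes out only when turned back in line
- bolt (a joint): brass bolt along own +x from lock to staple: 0 locked, 0.022 m fully drawn; only a key moves it and it stays. Hidden wards vary from start to start: any of the keys may be right; looks do not tell. A wrong key goes in but stops hard after 10 to 20 degrees (pressing on 15 more forces it); the right one turns on easily (0.05 N m), draws the bolt from about 22 degrees and stops at about 80
- stand: fixed wooden key stand 60 mm (own x) x 210 mm (own y) x 42 mm high, origin under its centre; three pockets in its top at own y = -65, 0, +65 mm, each 46 mm long (y) x 5.5 mm wide plus 1 mm clearance each, floors 10 mm above the bench. It stands on one side of the strongbox, the tray on the other
- tray: fixed white open tray, outside 230 mm (own x) x 160 mm (own y) x 45 mm high, walls 4 mm, floor 4 mm thick; origin under its centre
- tape_roll: grey tape roll lying flat, 80 mm across, 45 mm high; origin under its centre; not part of the job
- screw_box: orange carton 60 x 90 x 50 mm; origin under its centre; not part of the job
- anchor_box: brown cardboard carton 80 x 110 x 60 mm; origin under its centre; not part of the job
- spray: upright spray can, 60 mm across, 170 mm high; origin under its centre; not part of the job
- driver: screwdriver lying on the bench; not part of the job
- jar: amber jar, 70 mm across, 90 mm high; origin under its centre; not part of the job

How it is judged (in metres and radians):
On the way, in this order (a step that is already met when the one before it is completed fails the run):
1. a key stands fully down in the lock (((horizontal distance between key_red_tip and keyway below 0.006 m and z of key_red_tip in the frame of keyway below -0.03 m and angle between key_red_bow's own z axis and vertical below 0.17 rad) or (horizontal distance between key_yellow_tip and keyway below 0.006 m and z of key_yellow_tip in the frame of keyway below -0.03 m and angle between key_yellow_bow's own z axis and vertical below 0.17 rad) or (horizontal distance between key_green_tip and keyway below 0.006 m and z of key_green_tip in the frame of keyway below -0.03 m and angle between key_green_bow's own z axis and vertical below 0.17 rad))), for 0.1 s.
2. the key has drawn the bolt back (value of joint bolt above 0.016 m), for 0.2 s.
At the end, for the whole second after the job is handed in: Bolt drawn back over 16 of its 22 mm; one key in the lock, fully down (foot over 30 mm below the lock top, within 6 mm of its axis), upright within 10 degrees; each other key with its foot in the tray (bow not over 30 mm past its rim), or upright in a pocket of the stand; keys at rest (value of joint bolt above 0.016 m and ((horizontal distance between key_red_tip and keyway below 0.006 m and z of key_red_tip in the frame of keyway below -0.03 m and angle between key_red_bow's own z axis and vertical below 0.17 rad) or (horizontal distance between key_yellow_tip and keyway below 0.006 m and z of key_yellow_tip in the frame of keyway below -0.03 m and angle between key_yellow_bow's own z axis and vertical below 0.17 rad) or (horizontal distance between key_green_tip and keyway below 0.006 m and z of key_green_tip in the frame of keyway below -0.03 m and angle between key_green_bow's own z axis and vertical below 0.17 rad)) and ((horizontal distance between key_red_tip and keyway below 0.006 m and z of key_red_tip in the frame of keyway below -0.03 m and angle between key_red_bow's own z axis and vertical below 0.17 rad) or ((x of key_red_bow in the frame of tray between -0.145 and 0.145 m and y of key_red_bow in the frame of tray between -0.11 and 0.11 m and z of key_red_bow in the frame of tray between 0 and 0.13 m and x of key_red_tip in the frame of tray between -0.115 and 0.115 m and y of key_red_tip in the frame of tray between -0.08 and 0.08 m and z of key_red_tip in the frame of tray between 0 and 0.08 m) or (x of key_red_tip in the frame of stand between -0.012 and 0.012 m and y of key_red_tip in the frame of stand between -0.09 and 0.09 m and z of key_red_tip in the frame of stand between 0.004 and 0.018 m and angle between key_red_bow's own z axis and vertical below 0.17 rad))) and ((horizontal distance between key_yellow_tip and keyway below 0.006 m and z of key_yellow_tip in the frame of keyway below -0.03 m and angle between key_yellow_bow's own z axis and vertical below 0.17 rad) or ((x of key_yellow_bow in the frame of tray between -0.145 and 0.145 m and y of key_yellow_bow in the frame of tray between -0.11 and 0.11 m and z of key_yellow_bow in the frame of tray between 0 and 0.13 m and x of key_yellow_tip in the frame of tray between -0.115 and 0.115 m and y of key_yellow_tip in the frame of tray between -0.08 and 0.08 m and z of key_yellow_tip in the frame of tray between 0 and 0.08 m) or (x of key_yellow_tip in the frame of stand between -0.012 and 0.012 m and y of key_yellow_tip in the frame of stand between -0.09 and 0.09 m and z of key_yellow_tip in the frame of stand between 0.004 and 0.018 m and angle between key_yellow_bow's own z axis and vertical below 0.17 rad))) and ((horizontal distance between key_green_tip and keyway below 0.006 m and z of key_green_tip in the frame of keyway below -0.03 m and angle between key_green_bow's own z axis and vertical below 0.17 rad) or ((x of key_green_bow in the frame of tray between -0.145 and 0.145 m and y of key_green_bow in the frame of tray between -0.11 and 0.11 m and z of key_green_bow in the frame of tray between 0 and 0.13 m and x of key_green_tip in the frame of tray between -0.115 and 0.115 m and y of key_green_tip in the frame of tray between -0.08 and 0.08 m and z of key_green_tip in the frame of tray between 0 and 0.08 m) or (x of key_green_tip in the frame of stand between -0.012 and 0.012 m and y of key_green_tip in the frame of stand between -0.09 and 0.09 m and z of key_green_tip in the frame of stand between 0.004 and 0.018 m and angle between key_green_bow's own z axis and vertical below 0.17 rad))) and linear speed of each of key_red, key_yellow, key_green below 0.03 m/s); the robot touches nothing.
It fails at once if a key was forced: the fingers pressed on it with over 600 N (contact force between the fingers and key_red above 600 N or contact force between the fingers and key_yellow above 600 N or contact force between the fingers and key_green above 600 N).
It fails at once if a thing that is not part of the job was shifted by more than 30 mm (distance of any of tape_roll, screw_box, anchor_box, spray, driver, jar from where it was at the start of the episode above 0.03 m).
It also fails if it takes over 72 s, if anything falls off the work surface, if the arm or the gripper's body presses on something with over 40 N, if the wrist force passes 120 N, or if a joint passes its speed limit or range.

## Working session

There is one attempt and no reset: what is moved stays moved. The work goes in short steps, Python scripts to look and compute and a shell command to move; the robot and the scene stay as the last step left them, time stands still between calls to the robot, and variables do not carry over. Pictures are saved under pics/ and viewed, and the job is handed in when it is done.

```bash
mkdir -p pics
cat > h.py <<'E'
import numpy as np, cv2
from plant import monitor, eyes, ticket
def snap(n,save=None):
    s=eyes.snapshot(n)
    if save: cv2.imwrite(f'pics/{save}.png',cv2.cvtColor(s['image'],cv2.COLOR_RGB2BGR))
    return s
def pts(s):
    """world xyz per pixel from depth"""
    K=s['K'];d=s['depth'];h,w=d.shape
    u,v=np.meshgrid(np.arange(w),np.arange(h))
    c=np.stack([(u-K[0,2])/K[0,0]*d,-(v-K[1,2])/K[1,1]*d,-d,np.ones_like(d)],-1)
    return (c@np.linalg.inv(s['camera_from_world']).T)[...,:3]
def ray(s,u,v,z):
    K=s['K'];M=np.linalg.inv(s['camera_from_world'])
    dd=M[:3,:3]@np.array([(u-K[0,2])/K[0,0],-(v-K[1,2])/K[1,1],-1]);o=M[:3,3]
    return o+dd*(z-o[2])/dd[2]
def proj(s,p):
    c=s['camera_from_world']@np.append(p,1);K=s['K']
    return K[0,0]*c[0]/-c[2]+K[0,2],K[1,1]*-c[1]/-c[2]+K[1,2]
E
python3 - <<'E'
from h import *
print(monitor.get_obs())
for n in('top','side'):
    s=snap(n,n+'0');print(n,s['K'],s['camera_from_world'].round(4).tolist(),s['depth'].min(),s['depth'].max())
E
```

```text
{'clock': 0.0, 'joint_pos': array([ 8.35428544e+01,  2.05910611e+01,  6.33537547e-01, -2.00172613e-02,
       -7.01357254e+01, -1.65065710e+01]), 'qvel': array([-0.09233831,  0.03328481,  0.08666575,  0.01828601, -0.05127899,
        0.09112001]), 'tau': array([ 1.81686799e-03, -5.82721066e+01,  2.93052292e+01,  6.99724495e+00,
        6.83402453e-03, -1.74524512e-04]), 'tool_pos': array([0.26318784, 0.6210425 , 0.22562544]), 'orientation': array([  95.0990995 ,   89.90487077, -107.87143424]), 'force': array([-0.87577018,  0.26803434,  0.51664046]), 'moment': array([ 0.03330407,  0.01279356, -0.00115711]), 'opening': 0.08754532014621096}
top [[397.33355036   0.         277.80544729]
 [  0.         397.33355036 211.96104625]
 [  0.           0.           1.        ]] [[0.0254, -0.9997, 0.0004, -0.0274], [0.9957, 0.0254, 0.089, -0.5726], [-0.089, -0.0019, 0.996, -1.3318], [0.0, 0.0, 0.0, 1.0]] 0.0 2.263183
side [[543.13360455   0.         281.24690003]
 [  0.         543.13360455 205.18616073]
 [  0.           0.           1.        ]] [[0.8881, -0.459, -0.0245, -0.4799], [0.2468, 0.4313, 0.8678, -0.2126], [-0.3877, -0.7768, 0.4963, -1.2771], [0.0, 0.0, 0.0, 1.0]] 0.0 3.9022405
```

View pics/top0.png

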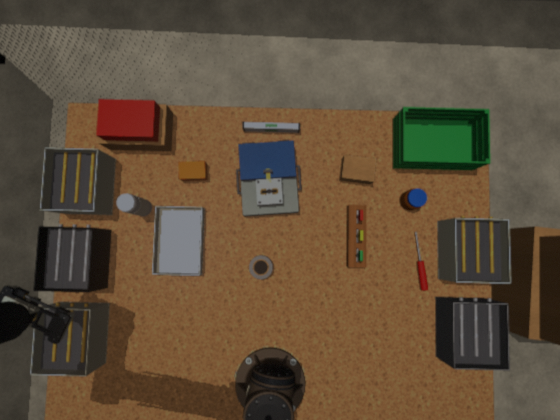

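View pics/side0.png

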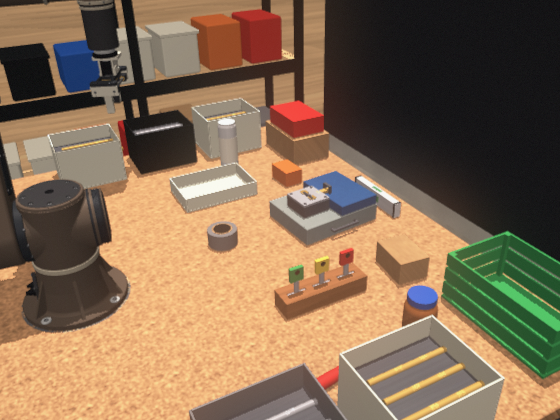

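The top view shows the strongbox lock near (269,191), stand at (357,237) with red, yellow and green keys at rows 215/236/257, tray at (180,241), tape roll (261,267). I'll measure these now.

Run:
```python
from h import *
from scipy import ndimage
s=snap('top');t=snap('side')
im=cv2.cvtColor(s['image'],cv2.COLOR_RGB2BGR)
a=cv2.resize(im[130:225,225:310],None,fx=6,fy=6,interpolation=cv2.INTER_CUBIC)
cv2.imwrite('pics/lock0.png',a)
im2=cv2.cvtColor(t['image'],cv2.COLOR_RGB2BGR)
b=cv2.resize(im2[165:315,260:385],None,fx=4,fy=4,interpolation=cv2.INTER_CUBIC)
cv2.imwrite('pics/side_zoom.png',b)
rng={'red':((0,8),(172,180)),'yel':((22,34),),'grn':((60,85),)}
for nm,v,box in(('top',s,(340,200,375,275)),('side',t,(280,240,365,300))):
    hsv=cv2.cvtColor(v['image'],cv2.COLOR_RGB2HSV);P=pts(v)
    for k,rr in rng.items():
        m=np.zeros(hsv.shape[:2],np.uint8)
        for lo,hi in rr: m|=cv2.inRange(hsv,(lo,150,70),(hi,255,255))
        q=np.zeros_like(m);x0,y0,x1,y1=box;q[y0:y1,x0:x1]=m[y0:y1,x0:x1]
        n,l,st,c=cv2.connectedComponentsWithStats(q)
        if n<2: print(nm,k,'none');continue
        i=1+st[1:,4].argmax();mm=l==i
        w=P[mm];print(nm,k,st[i],c[i].round(1),'z rng',w[:,2].min().round(3),w[:,2].max().round(3),'med',np.median(w,0).round(4), 'ray z=.09',ray(v,*c[i],.09).round(4))
# stand top & lock top via heights
P=pts(s);Z=P[...,2]
def reg(x0,y0,x1,y1,lo,hi,name):
    m=np.zeros(Z.shape,bool);m[y0:y1,x0:x1]=True;m&=(Z>lo)&(Z<hi)
    l,n=ndimage.label(m);k=1+np.argmax(ndimage.sum(m,l,range(1,n+1)));w=P[l==k]
    r=cv2.minAreaRect(w[:,:2].astype(np.float32)*1000);print(name,'n',len(w),'z',np.median(w[:,2]).round(4),'rect',np.round(r[0],1),np.round(r[1],1),round(r[2],1))
reg(335,195,380,275,.03,.055,'stand')
reg(225,130,310,225,.083,.095,'locktop')
reg(225,130,310,225,.07,.0815,'lid')
reg(225,130,310,225,.04,.06,'boxtop')
reg(145,195,215,285,.035,.055,'trayrim')
reg(240,245,285,290,.03,.06,'tape')
```

```text
top red [359 209   5  12  37] [361.1 214.8] z rng 0.039 0.113 med [ 0.5628 -0.2802  0.1072] ray z=.09 [ 0.565  -0.2838  0.09  ]
top yel [360 230   4  11  42] [361.4 235. ] z rng 0.036 0.113 med [ 0.4988 -0.2832  0.1067] ray z=.09 [ 0.4994 -0.2854  0.09  ]
top grn [360 252   2   8  16] [360.5 255.5] z rng 0.1 0.11 med [ 0.4336 -0.2797  0.107 ] ray z=.09 [ 0.4333 -0.2829  0.09  ]
side red [339 248  15  18 182] [345.8 256.3] z rng -0.003 0.807 med [ 0.5593 -0.2854  0.094 ] ray z=.09 [ 0.5633 -0.2797  0.09  ]
side yel [315 258  13   4  13] [321.  259.8] z rng 0.106 0.111 med [ 0.4932 -0.2851  0.1074] ray z=.09 [ 0.5073 -0.264   0.09  ]
side grn none
stand n 950 z 0.0414 rect [ 501.5 -278.7] [209.5  59.4] 0.2
locktop n 605 z 0.0877 rect [647.1  20.2] [105.1  84. ] 5.3
lid n 1537 z 0.0787 rect [743.3  29.1] [123.  185.5] 5.3
boxtop n 1300 z 0.0495 rect [626.1  18.3] [118.5 190. ] 5.4
trayrim n 187 z 0.0434 rect [442.3 322.9] [173.5 162.5] 1.3
tape n 453 z 0.0448 rect [387.8  40.1] [76.1 76.7] 1.6
```

View pics/lock0.png

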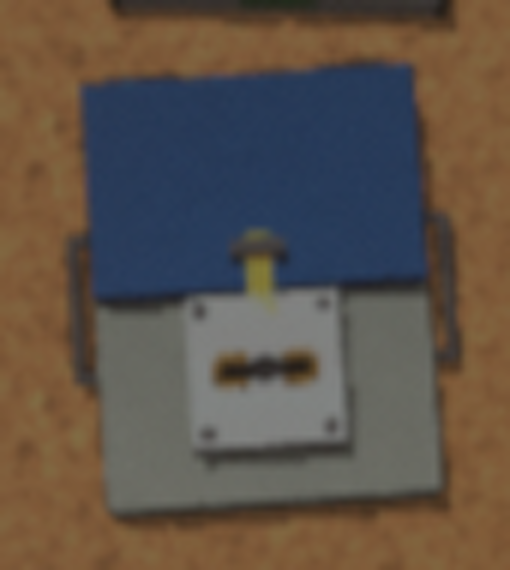

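View pics/side_zoom.png

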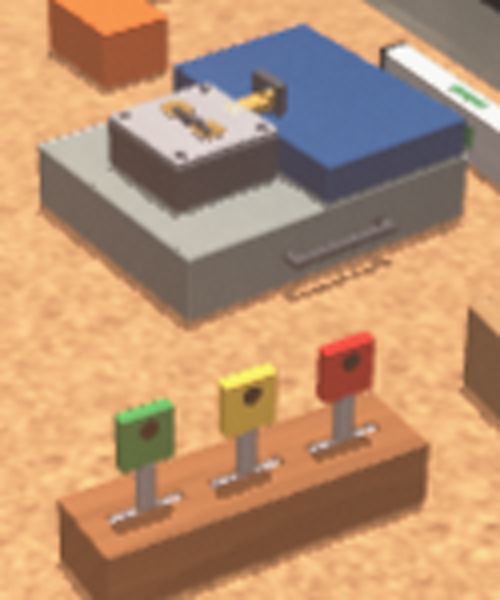

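```bash
cat >> h.py <<'E'
from scipy.spatial.transform import Rotation as R
def st():
    o=monitor.get_obs();r=R.from_euler('xyz',o['orientation'],degrees=True).as_matrix()
    y=r[:,1]
    print('t',round(o['clock'],2),'tcp',o['tool_pos'].round(4),'xax',r[:,0].round(3),'yaw of y',round(np.degrees(np.arctan2(y[1],y[0])),2),'F',o['force'].round(1),'M',o['moment'].round(2),'open',round(o['opening'],4),'q',o['joint_pos'].round(1))
    return o,r
E
python3 - <<'E'
from h import *
st()
s=snap('top')
hsv=cv2.cvtColor(s['image'],cv2.COLOR_RGB2HSV);im=s['image'].astype(int)
P=pts(s)
m=np.zeros(hsv.shape[:2],np.uint8);m[184:198,255:283]=cv2.inRange(hsv,(8,90,40),(35,255,255))[184:198,255:283]
n,l,stt,c=cv2.connectedComponentsWithStats(m);print(stt.tolist(),c.round(2).tolist())
ys,xs=np.nonzero(m);w=np.array([ray(s,u,v,.090) for u,v in zip(xs,ys)])
r=cv2.minAreaRect((w[:,:2]*1000).astype(np.float32));print('brass',r, w.mean(0), len(xs))
# full lock top plate
m=np.zeros(hsv.shape[:2],np.uint8)
Z=P[...,2];g=(Z>.0835)&(Z<.0925);m[175:212,250:292]=g[175:212,250:292]
ys,xs=np.nonzero(m);w=P[m>0];r=cv2.minAreaRect((w[:,:2]*1000).astype(np.float32));print('plate',r)
w=np.array([ray(s,u,v,.088) for u,v in zip(xs,ys)]);r=cv2.minAreaRect((w[:,:2]*1000).astype(np.float32));print('plate ray',r)
t=snap('side');hs=cv2.cvtColor(t['image'],cv2.COLOR_RGB2HSV)
m=np.zeros(hs.shape[:2],np.uint8);m[184:205,295:322]=cv2.inRange(hs,(8,90,40),(35,255,255))[184:205,295:322]
ys,xs=np.nonzero(m);print('side brass',len(xs));w=np.array([ray(t,u,v,.090) for u,v in zip(xs,ys)]);print(w.mean(0),cv2.minAreaRect((w[:,:2]*1000).astype(np.float32)))
E
```

```text
t 0.2 tcp [0.2633 0.6212 0.226 ] xax [-0.    -0.001 -1.   ] yaw of y -112.97 F [-0.2 -0.7 -0.4] M [ 0.02  0.05 -0.03] open 0.0879 q [ 83.5  20.6   0.7  -0.  -70.1 -16.5]
[[0, 0, 560, 420, 235158], [261, 189, 5, 5, 21], [273, 189, 5, 5, 21]] [[279.5, 209.5], [262.95, 191.1], [274.86, 190.9]]
brass ((635.37158203125, 17.558237075805664), (13.18850326538086, 52.308536529541016), 1.4615157842636108) [0.63536235 0.01786304 0.09      ] 42
plate ((642.5048828125, 12.02532958984375), (94.54853057861328, 125.06793212890625), 4.7986063957214355)
plate ray ((642.5425415039062, 11.589675903320312), (94.53981018066406, 124.77057647705078), 5.297764301300049)
side brass 83
[0.63591164 0.0475553  0.09      ] ((637.5507202148438, 41.38079833984375), (56.71974182128906, 90.34306335449219), 25.924415588378906)
```

```bash
python3 -m crank '[{"linear":[0.6,-0.6,0],"rot":[0,0,1],"hand":1},{"linear":[0.34,-0.94,0],"rot":[0,0,1],"hand":1},{"linear":[0.34,-0.94,0],"rot":[0,0,1],"hand":1},{"linear":[0.34,-0.94,0],"rot":[0,0,1],"hand":1},{"linear":[0.34,-0.94,0],"rot":[0,0,0.6],"hand":1},{"linear":[0.34,-0.94,0],"rot":[0,0,0],"hand":1},{"linear":[0.34,-0.94,0],"rot":[0,0,0],"hand":1},{"linear":[0.34,-0.94,0],"rot":[0,0,0],"hand":1},{"linear":[0.34,-0.94,0],"rot":[0,0,0],"hand":1},{"linear":[0.34,-0.94,0],"rot":[0,0,0],"hand":1},{"linear":[0.34,-0.94,0],"rot":[0,0,0],"hand":1},{"linear":[0.34,-0.94,0],"rot":[0,0,0],"hand":1}]'; python3 -c "from h import *;st()"
```

```text
clock: 1.8
tool_pos: [0.5271, -0.0525, 0.2271]
orientation: [-168.4, 89.6, 12.9]
force: [1.5, 0.5, 0.1]
opening: 0.0876
t 1.8 tcp [ 0.5271 -0.0525  0.2271] xax [ 0.007  0.002 -1.   ] yaw of y -88.69 F [1.5 0.5 0.1] M [ 0.14 -0.21  0.01] open 0.0876 q [ 15.6   6.6 -17.8   0.  -65.2  75.7]
```

```bash
python3 -m crank '[{"linear":[0.16,-0.95,-0.1],"rot":[0,0,-0.26],"hand":1},{"linear":[0.16,-0.95,-0.2],"rot":[0,0,0],"hand":1},{"linear":[0.16,-0.95,-0.2],"rot":[0,0,0],"hand":1},{"linear":[0.16,-0.95,-0.3],"rot":[0,0,0],"hand":0.8},{"linear":[0,0,0],"rot":[0,0,0],"hand":0.6}]'
python3 - <<'E'
from h import *
st()
s=snap('side','side1');b=s['image'][130:330,240:420];cv2.imwrite('pics/side1z.png',cv2.cvtColor(cv2.resize(b,None,fx=3,fy=3,interpolation=2),4))
E
```

```text
clock: 2.42
tool_pos: [0.5666, -0.2923, 0.1773]
orientation: [-170.2, 89.5, 9.5]
force: [0.3, 0.4, -0.5]
opening: 0.0727
t 2.42 tcp [ 0.5666 -0.2923  0.1773] xax [ 0.008  0.001 -1.   ] yaw of y -90.28 F [ 0.3  0.4 -0.5] M [0.06 0.09 0.02] open 0.0727 q [ -9.9  18.8  -8.5  -0.2 -62.3  99.7]
```

View pics/side1z.png

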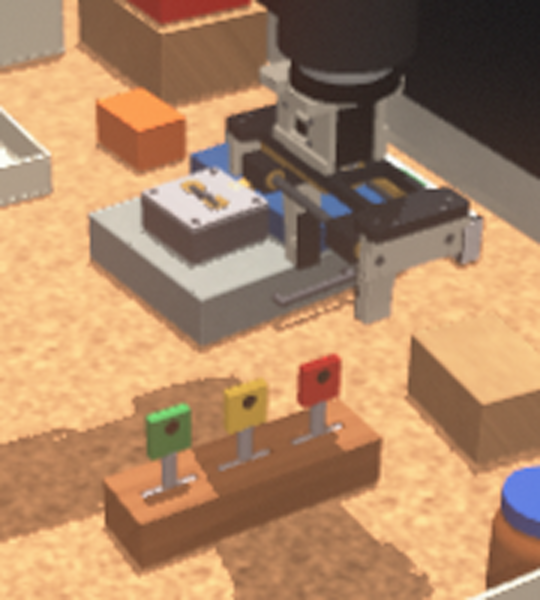

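Fingers are above and straddling the red key, clear of all else. I'll descend and grip.

```bash
python3 -m crank '[{"linear":[0,0.19,-0.3],"rot":[0,0.09,0.05],"hand":0.6},{"linear":[0,0,-0.6],"rot":[0,0,0],"hand":0.6},{"linear":[0,0,-0.5],"rot":[0,0,0],"hand":0.6},{"linear":[0,0,-0.3],"rot":[0,0,0],"hand":0.6},{"linear":[0,0,0],"rot":[0,0,0],"hand":0.6}]'; python3 -c "from h import *;st()"
```

```text
clock: 3.1
tool_pos: [0.5673, -0.2712, 0.0743]
orientation: [-159.3, 89.7, 21.2]
force: [0.6, 0.1, 0.4]
opening: 0.0528
t 3.1 tcp [ 0.5673 -0.2712  0.0743] xax [ 0.004  0.002 -1.   ] yaw of y -89.53 F [0.6 0.1 0.4] M [-0.08  0.07  0.  ] open 0.0528 q [ -7.9  23.7 -16.1  -0.2 -49.9  98.4]
```

```bash
python3 -m crank '[{"linear":[0,-0.14,-0.04],"rot":[0,0.05,-0.08],"hand":0.6},{"linear":[0,0,0],"rot":[0,0,0],"hand":0.6}]'; python3 -c "from h import *;st()"
```

```text
clock: 3.35
tool_pos: [0.5685, -0.2786, 0.0735]
orientation: [-150.7, 89.9, 29.5]
force: [-0.0, -0.2, -0.3]
opening: 0.0524
t 3.35 tcp [ 0.5685 -0.2786  0.0735] xax [ 0.002  0.001 -1.   ] yaw of y -89.81 F [-0.  -0.2 -0.3] M [-0.05  0.04 -0.02] open 0.0524 q [ -8.5  24.2 -15.5  -0.1 -50.2  98.8]
```

```bash
python3 -m crank '[{"linear":[0,-0.02,-0.04],"rot":[0,0,-0.03],"hand":0.35},{"linear":[0,0,0],"rot":[0,0,0],"hand":0.1},{"linear":[0,0,0],"rot":[0,0,0],"hand":0},{"linear":[0,0,0],"rot":[0,0,0],"hand":0},{"linear":[0,0,0],"rot":[0,0,0],"hand":0},{"linear":[0,0,0],"rot":[0,0,0],"hand":0}]'; python3 -c "from h import *;st()"
```

```text
clock: 4.1
tool_pos: [0.5693, -0.2803, 0.0728]
orientation: [-173.6, 89.7, 6.4]
force: [-0.7, 0.7, 1.4]
opening: 0.0097
t 4.1 tcp [ 0.5693 -0.2803  0.0728] xax [ 0.005  0.001 -1.   ] yaw of y -90.0 F [-0.7  0.7  1.4] M [-0.03  0.15 -0.04] open 0.0097 q [ -8.7  24.2 -15.5  -0.1 -50.   98.7]
```

```bash
python3 -m crank '[{"linear":[0,0,0.4],"rot":[0,0,0],"hand":0},{"linear":[0,0,0.6],"rot":[0,0,0],"hand":0},{"linear":[0,0,0.6],"rot":[0,0,0],"hand":0},{"linear":[0,0,0.3],"rot":[0,0.05,0],"hand":0},{"linear":[0,0.2,0],"rot":[0,0,-1],"hand":0},{"linear":[0.1,0.35,0],"rot":[0,0,-1],"hand":0},{"linear":[0.1,0.35,0],"rot":[0,0,-1],"hand":0},{"linear":[0.1,0.35,0],"rot":[0,0,-1],"hand":0},{"linear":[0.1,0.35,0],"rot":[0,0,-1],"hand":0},{"linear":[0.1,0.35,0],"rot":[0,0,-1],"hand":0},{"linear":[0.1,0.35,0],"rot":[0,0,-1],"hand":0},{"linear":[0.1,0.35,0],"rot":[0,0,-1],"hand":0},{"linear":[0.1,0.35,0],"rot":[0,0,-1],"hand":0},{"linear":[0.1,0.35,0],"rot":[0,0,-1],"hand":0},{"linear":[0.1,0.35,0],"rot":[0,0,-1],"hand":0},{"linear":[0,0,0],"rot":[0,0,-1],"hand":0},{"linear":[0,0,0],"rot":[0,0,-1],"hand":0},{"linear":[0,0,0],"rot":[0,0,-1],"hand":0}]'
python3 - <<'E'
from h import *
st()
s=snap('side','side2');b=s['image'][100:330,220:420];cv2.imwrite('pics/side2z.png',cv2.cvtColor(cv2.resize(b,None,fx=2.6,fy=2.6,interpolation=2),4))
E
```

```text
clock: 6.35
tool_pos: [0.6271, -0.0496, 0.1854]
orientation: [9.1, 89.6, 116.7]
force: [-0.1, -0.3, -0.7]
opening: 0.0096
t 6.35 tcp [ 0.6271 -0.0496  0.1854] xax [-0.003  0.006 -1.   ] yaw of y -162.4 F [-0.1 -0.3 -0.7] M [ 0.01 -0.06 -0.04] open 0.0096 q [ 13.   18.   -8.4  -0.4 -63.7   4.8]
```

View pics/side2z.png

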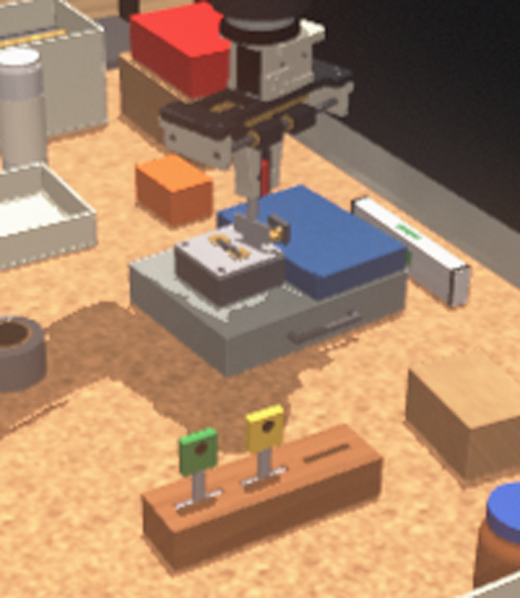

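```bash
python3 -m crank '[{"linear":[0.07,0.5,0],"rot":[0.05,0.02,-0.9],"hand":0},{"linear":[0.05,0.4,0],"rot":[0,0,-0.9],"hand":0},{"linear":[0,0.1,0],"rot":[0,0,-0.4],"hand":0},{"linear":[0,0,0],"rot":[0,0,0],"hand":0},{"linear":[0,0,0],"rot":[0,0,0],"hand":0}]'
python3 - <<'E'
from h import *
st()
s=snap('side','side3');b=s['image'][110:230,250:370];cv2.imwrite('pics/side3z.png',cv2.cvtColor(cv2.resize(b,None,fx=5,fy=5,interpolation=2),4))
E
```

```text
clock: 7.02
tool_pos: [0.6335, 0.0114, 0.1842]
orientation: [18.3, 89.3, 114.6]
force: [0.2, -0.1, -1.6]
opening: 0.0095
t 7.03 tcp [0.6335 0.0114 0.1842] xax [-0.005  0.011 -1.   ] yaw of y -173.65 F [ 0.2 -0.1 -1.6] M [ 0.04 -0.07  0.01] open 0.0095 q [ 18.2  18.5  -7.7  -0.7 -63.9 -11.6]
```

View pics/side3z.png

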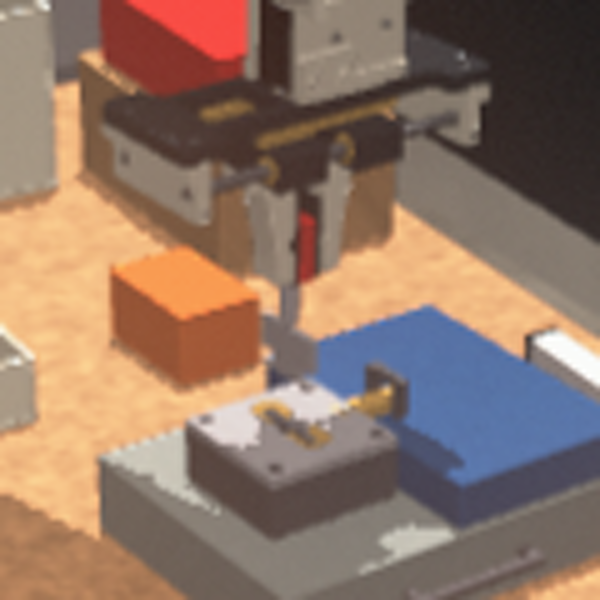

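```bash
python3 -m crank '[{"linear":[0.0,0.0,0],"rot":[-0.12,-0.05,-0.2],"hand":0},{"linear":[0,0,0],"rot":[0,0,0],"hand":0},{"linear":[0,0,0],"rot":[0,0,0],"hand":0}]'
cat > meas.py <<'E'
from h import *
def blade(s,lo,hi,c=(.635,.0185),rad=.05):
    P=pts(s);m=(P[...,2]>lo)&(P[...,2]<hi)&(np.hypot(P[...,0]-c[0],P[...,1]-c[1])<rad)
    return m,P[m]
if __name__=='__main__':
    o,r=st();z=o['tool_pos'][2]
    import sys
    s=snap('side');foot=z-.063
    m,w=blade(s,foot-.004,foot+.028)
    ys,xs=np.nonzero(m);print('n',len(w),'px',xs.min(),xs.max(),ys.min(),ys.max())
    print('mean',w.mean(0).round(4),'min',w.min(0).round(4),'max',w.max(0).round(4))
    a,b=np.polyfit(w[:,1],w[:,0],1);print('line x = %.4f + %.3f*(y-.0185)'%(b+a*.0185,a),'yaw-equivalent',np.degrees(np.arctan(-a)).round(2))
    # lower band only
    q=w[w[:,2]<foot+.01];print('low band y range',q[:,1].min(),q[:,1].max(),'x mean',q[:,0].mean(), 'zmin',w[:,2].min())
    mm=(m*255).astype(np.uint8);im=s['image'].copy();im[m]=[255,0,255]
    cv2.imwrite('pics/m%d.png'%int(o['clock']*100),cv2.cvtColor(cv2.resize(im[110:230,250:370],None,fx=5,fy=5,interpolation=0),4))
    print(int(o['clock']*100))
E
python3 meas.py
```

```text
clock: 7.45
tool_pos: [0.6334, 0.0104, 0.1842]
orientation: [155.5, 90.0, -109.3]
force: [-0.1, 0.6, -1.7]
opening: 0.01
t 7.45 tcp [0.6334 0.0104 0.1842] xax [-0.    -0.001 -1.   ] yaw of y -174.75 F [-0.1  0.6 -1.7] M [ 0.1  -0.06  0.01] open 0.01 q [ 18.6  18.3  -8.3   0.  -63.4 -13.3]
n 94 px 303 313 174 188
mean [0.6307 0.0103 0.1359] min [ 0.6252 -0.011   0.1209] max [0.637  0.0364 0.1489]
line x = 0.6296 + -0.134*(y-.0185) yaw-equivalent 7.63
low band y range -0.010996564288843658 0.031220181790336143 x mean 0.631088732420353 zmin 0.12086814022128156
745
```

Run:
```python
from h import *
s=snap('side');im=s['image']
b=cv2.resize(im[165:205,290:335],None,fx=16,fy=16,interpolation=cv2.INTER_CUBIC)
b=np.clip(b.astype(float)*1.3,0,255).astype(np.uint8)
for i in range(0,45,5): cv2.putText(b,str(290+i),(i*16,10),0,.35,(255,0,0))
for i in range(0,40,5): cv2.putText(b,str(165+i),(0,i*16+10),0,.35,(255,0,0))
cv2.imwrite('pics/lk2.png',cv2.cvtColor(b,4))
print(np.linalg.inv(s['camera_from_world'])[:3,3])
# predicted pixels of the keyway ends & center for hypothesis
c=np.array([.6365,.0185]);th=np.radians(5.3);ey=np.array([-np.sin(th),np.cos(th)])
for k in(-.025,0,.025): print(k,np.round(proj(s,[*(c+k*ey),.088]),1))
```

```text
[-0.01647838 -1.12059084  0.80659352]
-0.025 [313.7 198.3]
0 [308.4 194.7]
0.025 [303.2 191.2]
```

View pics/lk2.png

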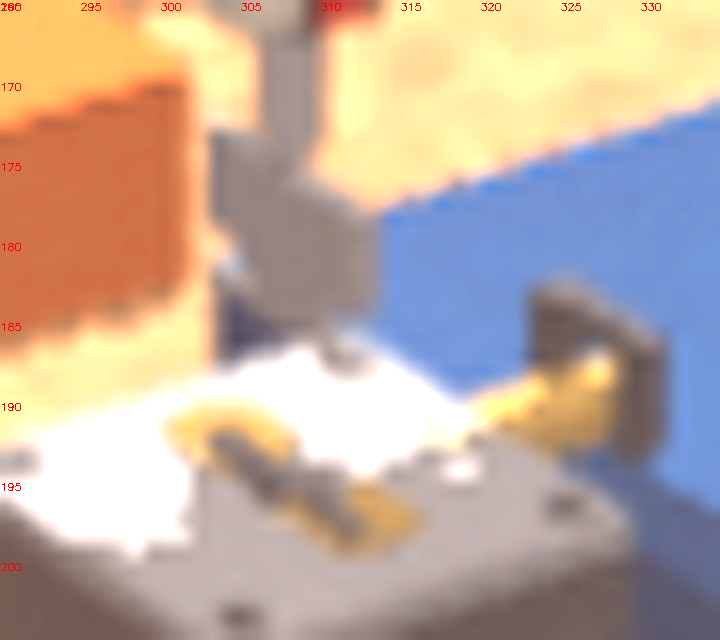

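Run:
```python
from h import *
s=snap('side')
for y in(.008,.010,.012,.014,.016): print(y,np.round(proj(s,[.6334,y,.167]),2),np.round(proj(s,[.6334,y,.16]),2))
for c in((306.8,194.4),(307.3,194.9)): print(ray(s,*c,.088),ray(s,*c,.09))
# shank edges by gradients
g=s['image'].astype(int).sum(2)
for r in range(166,176): print(r,g[r,300:318])
t=snap('top');im=cv2.resize(t['image'][170:215,245:295],None,fx=12,fy=12,interpolation=cv2.INTER_CUBIC)
cv2.imwrite('pics/lk3.png',cv2.cvtColor(np.clip(im*1.5,0,255).astype(np.uint8),4))
```

```text
0.008 [309.36 170.61] [309.35 172.97]
0.01 [308.98 170.32] [308.98 172.68]
0.012 [308.61 170.04] [308.61 172.39]
0.014 [308.23 169.75] [308.23 172.1 ]
0.016 [307.86 169.47] [307.86 171.82]
[0.63361659 0.02228776 0.088     ] [0.63180723 0.01910689 0.09      ]
[0.63338845 0.01911183 0.088     ] [0.63157973 0.0159398  0.09      ]
166 [581 591 570 468 422 400 392 378 333 248 330 410 449 470 558 564 560 557]
167 [561 575 585 571 516 447 354 343 313 311 436 556 547 549 549 541 535 538]
168 [494 515 558 556 554 522 369 350 354 355 441 566 562 553 541 526 524 529]
169 [443 464 557 573 569 541 372 351 357 354 444 573 570 558 535 517 518 525]
170 [297 365 527 582 566 539 367 351 358 357 452 584 577 561 545 534 533 549]
171 [302 363 511 563 537 502 364 350 358 359 472 595 584 565 554 556 558 558]
172 [298 352 494 542 535 495 367 349 356 360 463 592 587 563 551 559 562 563]
173 [301 358 445 344 385 402 367 351 361 370 465 564 563 559 554 546 546 562]
174 [302 369 472 313 326 354 348 336 356 410 519 553 559 564 557 546 540 552]
175 [301 366 463 317 318 320 325 315 359 445 540 555 563 559 554 555 552 552]
```

View pics/lk3.png

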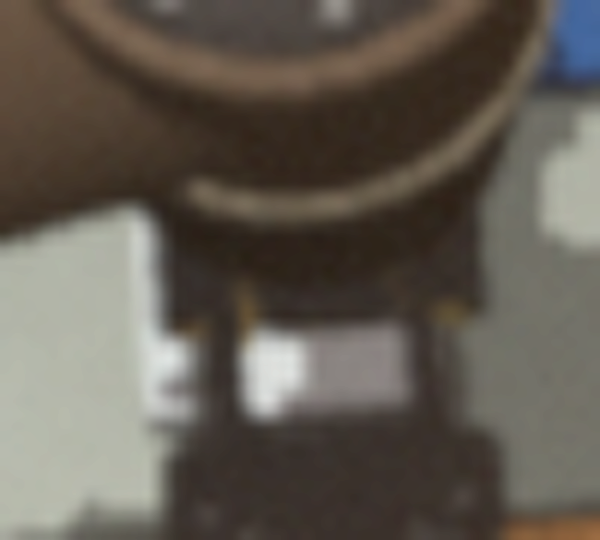

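Run:
```python
from h import *
s=snap('side')
g=s['image'].astype(int)
print('right edge');
for r in range(176,188): print(r,g[r,308:318].sum(1), '|', g[r,300:307].sum(1))
for a in((302.8,172.5),(313.1,177.8),(307.95,175.15)): print(ray(s,*a,.1512))
# model projections of blade corners about candidate centre, foot z .121
th=np.radians(5.25);ey=np.array([-np.sin(th),np.cos(th)]);ex=np.array([np.cos(th),np.sin(th)])
for c in((.6334,.011),(.6334,.0165),(.6315,.0135)):
  for z in(.121,.151):
    print(c,z,[tuple(np.round(proj(s,[*(np.array(c)+a*ex+b*ey),z]),1)) for b in(-.022,.022) for a in(-.0025,.0025)])
```

```text
right edge
176 [367 411 465 521 543 550 550 536 549 518] | [304 348 438 314 320 315 314]
177 [317 332 378 417 478 510 499 421 432 372] | [299 358 443 314 318 316 313]
178 [316 313 316 350 398 397 376 374 374 370] | [304 362 452 336 319 317 315]
179 [317 316 314 319 336 353 372 378 374 370] | [304 367 489 441 351 315 315]
180 [312 316 313 323 332 355 373 374 373 377] | [300 356 497 538 435 320 317]
181 [315 315 312 318 337 352 376 374 375 372] | [306 361 473 462 457 343 318]
182 [315 318 314 320 339 356 375 379 380 377] | [308 397 493 365 387 369 316]
183 [318 317 322 319 340 357 378 379 378 376] | [358 484 531 359 283 317 317]
184 [318 323 338 336 347 365 378 383 377 376] | [491 557 517 344 229 256 299]
185 [307 330 370 409 418 393 379 382 380 377] | [569 568 543 363 226 227 241]
186 [445 441 386 473 498 467 423 380 380 375] | [564 565 536 354 228 250 307]
187 [661 617 395 408 450 535 550 454 400 377] | [555 554 529 399 344 453 513]
[0.62832266 0.03474003 0.1512    ]
[ 0.63647423 -0.00663418  0.1512    ]
[0.63243894 0.01384738 0.1512    ]
(0.6334, 0.011) 0.121 [(np.float64(312.7), np
[... 356 characters left out ...]
(311.7), np.float64(188.0)), (np.float64(313.2), np.float64(187.5)), (np.float64(302.4), np.float64(181.8)), (np.float64(303.9), np.float64(181.4))]
(0.6334, 0.0165) 0.151 [(np.float64(311.8), np.float64(178.0)), (np.float64(313.3), np.float64(177.5)), (np.float64(302.4), np.float64(172.0)), (np.float64(303.9), np.float64(171.6))]
(0.6315, 0.0135) 0.121 [(np.float64(311.7), np.float64(188.6)), (np.float64(313.2), np.float64(188.1)), (np.float64(302.4), np.float64(182.4)), (np.float64(303.9), np.float64(182.0))]
(0.6315, 0.0135) 0.151 [(np.float64(311.7), np.float64(178.6)), (np.float64(313.2), np.float64(178.1)), (np.float64(302.3), np.float64(172.6)), (np.float64(303.8), np.float64(172.1))]
```

```bash
python3 -m crank '[{"linear":[0.035,0.1,-0.2],"rot":[0,0,0],"hand":0},{"linear":[0,0,-0.2],"rot":[0,0,0],"hand":0},{"linear":[0,0,0],"rot":[0,0,0],"hand":0},{"linear":[0,0,0],"rot":[0,0,0],"hand":0}]'
cat > lk.py <<'E'
from h import *
import sys
st();s=snap('side');im=s['image']
b=cv2.resize(im[165:205,290:335],None,fx=16,fy=16,interpolation=cv2.INTER_CUBIC)
cv2.imwrite('pics/%s.png'%sys.argv[1],cv2.cvtColor(b,4))
E
python3 lk.py lk4
```

```text
clock: 8.2
tool_pos: [0.6353, 0.017, 0.1575]
orientation: [111.3, 89.9, -153.4]
force: [0.2, -0.4, -0.3]
opening: 0.0096
t 8.2 tcp [0.6353 0.017  0.1575] xax [-0.002 -0.001 -1.   ] yaw of y -174.74 F [ 0.2 -0.4 -0.3] M [-0.   -0.04  0.01] open 0.0096 q [ 19.1  19.8  -9.9   0.  -60.5 -13.9]
```

View pics/lk4.png

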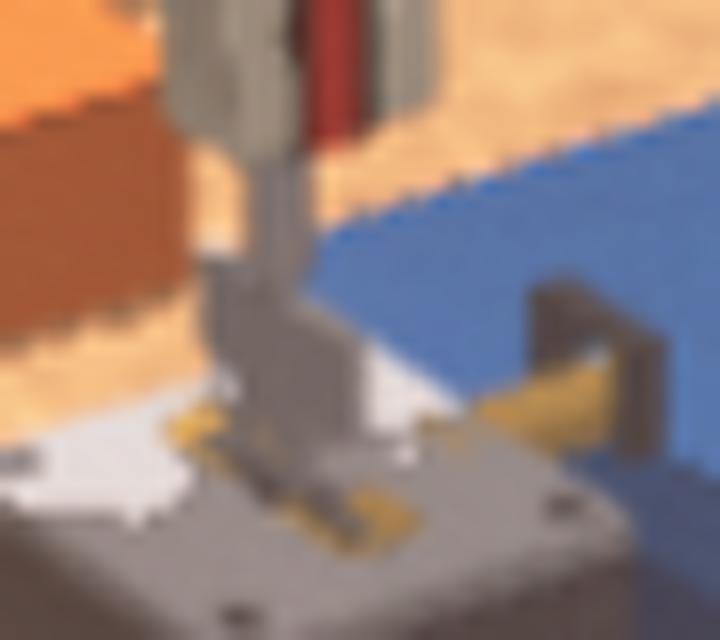

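Blade (X 205–362) lines up with the slot (X 210–360) in the zoomed side view; lowering in small steps while watching the force.

```bash
python3 -m crank '[{"linear":[0,0,-0.1],"rot":[0,0,0],"hand":0},{"linear":[0,0,-0.1],"rot":[0,0,0],"hand":0},{"linear":[0,0,0],"rot":[0,0,0],"hand":0}]'; python3 -c "from h import *;st()"
```

```text
clock: 8.62
tool_pos: [0.6354, 0.0169, 0.1452]
orientation: [112.0, 89.9, -152.7]
force: [0.6, 0.2, -1.6]
opening: 0.0098
t 8.62 tcp [0.6354 0.0169 0.1452] xax [-0.001 -0.    -1.   ] yaw of y -174.76 F [ 0.6  0.2 -1.6] M [ 0.06 -0.03  0.05] open 0.0098 q [ 19.1  20.4 -10.7   0.  -58.9 -13.9]
```

```bash
python3 lk.py lk5
```

```text
t 8.62 tcp [0.6354 0.0169 0.1452] xax [-0.001 -0.    -1.   ] yaw of y -174.76 F [ 0.6  0.2 -1.6] M [ 0.06 -0.03  0.05] open 0.0098 q [ 19.1  20.4 -10.7   0.  -58.9 -13.9]
```

View pics/lk5.png

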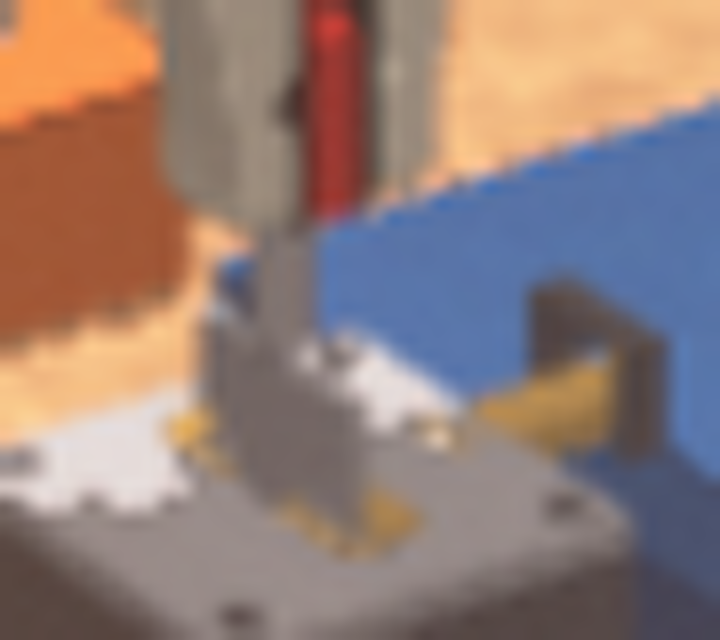

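Blade is entering the slot without force; continuing down.

```bash
python3 -m crank '[{"linear":[0,0,-0.15],"rot":[0,0,0],"hand":0},{"linear":[0,0,-0.15],"rot":[0,0,0],"hand":0},{"linear":[0,0,-0.12],"rot":[0,0,0],"hand":0},{"linear":[0,0,0],"rot":[0,0,0],"hand":0}]'; python3 -c "from h import *;st()"
```

```text
clock: 9.18
tool_pos: [0.6354, 0.0168, 0.1183]
orientation: [122.7, 89.9, -142.1]
force: [-0.1, 1.1, -0.6]
opening: 0.0102
t 9.18 tcp [0.6354 0.0168 0.1183] xax [-0.001 -0.001 -1.   ] yaw of y -174.76 F [-0.1  1.1 -0.6] M [ 0.07 -0.04 -0.01] open 0.0102 q [ 19.1  21.8 -12.5   0.  -55.8 -13.9]
```

```bash
python3 -m crank '[{"linear":[0,0,-0.09],"rot":[0,0,0],"hand":0},{"linear":[0,0,-0.03],"rot":[0,0,0],"hand":0},{"linear":[0,0,-0.02],"rot":[0,0,0],"hand":0}]'; python3 -c "from h import *;st()"
```

```text
clock: 9.55
tool_pos: [0.6356, 0.0166, 0.1123]
orientation: [-172.8, 89.9, -77.5]
force: [-5.1, 1.5, 11.5]
opening: 0.0098
t 9.55 tcp [0.6356 0.0166 0.1123] xax [ 0.    -0.001 -1.   ] yaw of y -174.69 F [-5.1  1.5 11.5] M [ 0.51  2.06 -0.01] open 0.0098 q [ 19.1  22.1 -12.9   0.1 -55.  -13.9]
```

Fully down (TCP 0.112, foot ≈0.050, 11 N). Turning clockwise in 5° steps, watching the moment.

```bash
python3 -m crank '[{"linear":[0,0,0],"rot":[0,0,-0.8],"hand":0},{"linear":[0,0,0],"rot":[0,0,0],"hand":0}]'; python3 -c "from h import *;st()";python3 -m crank '[{"linear":[-0.005,0,0],"rot":[0,0,-0.8],"hand":0},{"linear":[0,0,0],"rot":[0,0,0],"hand":0}]'; python3 -c "from h import *;st()"
```

```text
clock: 9.8
tool_pos: [0.635, 0.0165, 0.1124]
orientation: [160.4, 89.9, -108.4]
force: [-0.2, 0.3, -0.9]
opening: 0.0099
t 9.8 tcp [0.635  0.0165 0.1124] xax [-0.    -0.001 -1.   ] yaw of y -178.75 F [-0.2  0.3 -0.9] M [-0.26 -0.04 -0.06] open 0.0099 q [ 19.1  22.1 -13.    0.1 -55.  -17.9]
clock: 10.05
tool_pos: [0.6347, 0.0164, 0.1124]
orientation: [163.7, 89.9, -108.9]
force: [-0.9, -0.4, 0.3]
opening: 0.0104
t 10.05 tcp [0.6347 0.0164 0.1124] xax [-0.001 -0.001 -1.   ] yaw of y 177.36 F [-0.9 -0.4  0.3] M [-0.1   0.4   0.05] open 0.0104 q [ 19.1  22.  -13.    0.1 -55.  -21.8]
```

```bash
for i in 1; do python3 -m crank '[{"linear":[-0.004,0,0],"rot":[0,0,-0.6],"hand":0},{"linear":[0,0,0],"rot":[0,0,0],"hand":0}]'; done; python3 -c "from h import *;st()"; python3 -m crank '[{"linear":[-0.004,0,0],"rot":[0,0,-0.6],"hand":0},{"linear":[0,0,0],"rot":[0,0,0],"hand":0}]';python3 -c "from h import *;st()"
```

```text
clock: 10.3
tool_pos: [0.6345, 0.0164, 0.1124]
orientation: [162.6, 89.9, -112.8]
force: [-0.8, -0.4, 0.3]
opening: 0.0097
t 10.3 tcp [0.6345 0.0164 0.1124] xax [-0.001 -0.001 -1.   ] yaw of y 174.6 F [-0.8 -0.4  0.3] M [-0.12  0.36 -0.02] open 0.0097 q [ 19.1  22.  -13.    0.1 -55.  -24.6]
clock: 10.55
tool_pos: [0.6342, 0.0164, 0.1124]
orientation: [161.4, 89.9, -116.8]
force: [-1.2, 0.8, 0.2]
opening: 0.01
t 10.55 tcp [0.6342 0.0164 0.1124] xax [-0.001 -0.002 -1.   ] yaw of y 171.85 F [-1.2  0.8  0.2] M [-0.07  0.34  0.03] open 0.01 q [ 19.1  22.  -13.1   0.1 -55.  -27.3]
```

```bash
python3 -m crank '[{"linear":[-0.004,0,0],"rot":[0,0,-0.5],"hand":0},{"linear":[0,0,0],"rot":[0,0,0],"hand":0}]' >/dev/null; python3 -c "from h import *;st()"
```

```text
t 10.8 tcp [0.634  0.0164 0.1124] xax [-0.001 -0.002 -1.   ] yaw of y 169.62 F [-1.5  0.5  0.8] M [-0.12  0.4   0.02] open 0.0101 q [ 19.1  22.  -13.1   0.1 -55.  -29.6]
```

```bash
python3 -m crank '[{"linear":[-0.004,0,0],"rot":[0,0,-0.5],"hand":0},{"linear":[0,0,0],"rot":[0,0,0],"hand":0}]' >/dev/null; python3 -c "from h import *;st()"
```

```text
t 11.05 tcp [0.634  0.0163 0.1124] xax [-0.001 -0.002 -1.   ] yaw of y 167.37 F [ 0.  -0.2 -0.3] M [-0.19  0.28 -0.08] open 0.01 q [ 19.1  22.  -13.1   0.1 -55.  -31.8]
```

```bash
python3 -m crank '[{"linear":[-0.004,0,0],"rot":[0,0,-0.5],"hand":0},{"linear":[0,0,0],"rot":[0,0,0],"hand":0}]' >/dev/null; python3 -c "from h import *;st()"
```

```text
t 11.3 tcp [0.634  0.0162 0.1124] xax [-0.    -0.002 -1.   ] yaw of y 165.12 F [-0.9 -0.   0.5] M [-0.15  0.22  0.01] open 0.0098 q [ 19.1  22.  -13.1   0.1 -54.9 -34.1]
```

```bash
python3 -m crank '[{"linear":[-0.004,0,0],"rot":[0,0,-0.5],"hand":0},{"linear":[0,0,0],"rot":[0,0,0],"hand":0}]' >/dev/null; python3 lk.py lk6
```

```text
t 11.55 tcp [0.6339 0.0163 0.1124] xax [-0.    -0.002 -1.   ] yaw of y 162.85 F [-1.6 -1.2 -0.5] M [-0.25  0.17  0.01] open 0.0097 q [ 19.1  22.  -13.1   0.1 -54.9 -36.3]
```

View pics/lk6.png

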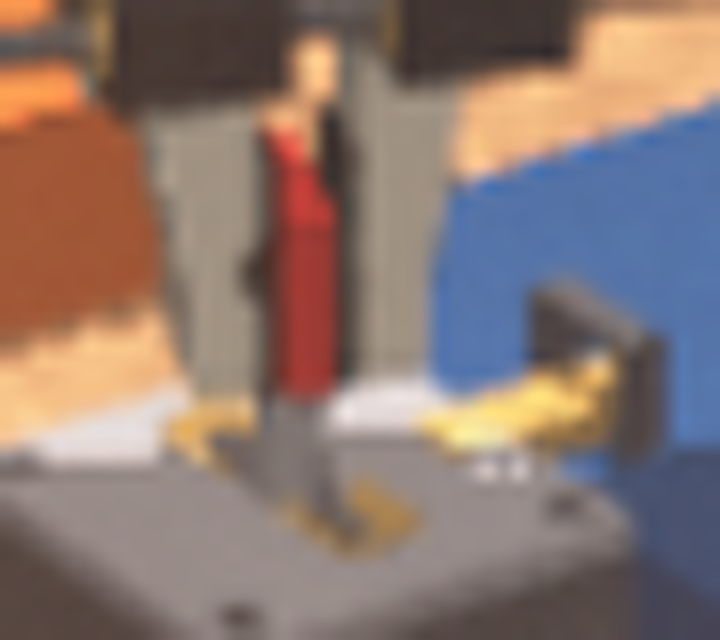

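The key is fully down and 22° turned with no stop. Continuing; the bolt tip still reaches the staple (~(328,187)).

```bash
python3 -m crank '[{"linear":[-0.004,0,0],"rot":[0,0,-0.6],"hand":0},{"linear":[-0.003,0,0],"rot":[0,0,-0.6],"hand":0},{"linear":[0,0,0],"rot":[0,0,0],"hand":0}]' >/dev/null; python3 -c "from h import *;st()"
```

```text
t 11.97 tcp [0.6336 0.0164 0.1124] xax [-0.    -0.002 -1.   ] yaw of y 157.07 F [-0.9  0.7  0. ] M [-0.25  0.08  0.02] open 0.01 q [ 19.1  21.9 -13.2   0.1 -54.9 -42.1]
```

```bash
python3 -m crank '[{"linear":[-0.003,-0.001,0],"rot":[0,0,-0.6],"hand":0},{"linear":[-0.003,-0.001,0],"rot":[0,0,-0.6],"hand":0},{"linear":[0,0,0],"rot":[0,0,0],"hand":0}]' >/dev/null; python3 lk.py lk7
```

```text
t 12.35 tcp [0.6333 0.0165 0.1124] xax [-0.    -0.001 -1.   ] yaw of y 151.35 F [-0.8 -1.   0.5] M [-0.22  0.08  0.  ] open 0.0099 q [ 19.2  21.9 -13.2   0.1 -54.9 -47.8]
```

View pics/lk7.png

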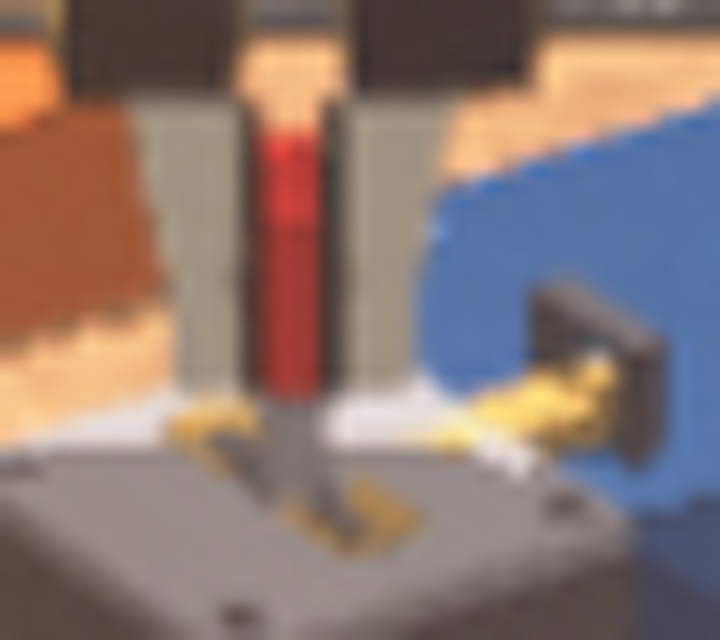

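```bash
python3 -m crank '[{"linear":[-0.004,0.003,0],"rot":[0,0,-0.8],"hand":0},{"linear":[-0.004,0.003,0],"rot":[0,0,-0.8],"hand":0},{"linear":[-0.003,0.004,0],"rot":[0,0,-0.8],"hand":0},{"linear":[0,0,0],"rot":[0,0,0],"hand":0}]' >/dev/null; python3 -c "from h import *;st()"
```

```text
t 12.9 tcp [0.6327 0.0169 0.1124] xax [-0.    -0.001 -1.   ] yaw of y 139.57 F [ 0.  -0.8 -0.1] M [-0.24  0.04  0.01] open 0.0097 q [ 19.2  21.9 -13.3   0.1 -54.9 -59.7]
```

```bash
python3 -m crank '[{"linear":[-0.003,0.004,0],"rot":[0,0,-0.8],"hand":0},{"linear":[-0.003,0.004,0],"rot":[0,0,-0.8],"hand":0},{"linear":[-0.002,0.004,0],"rot":[0,0,-0.8],"hand":0},{"linear":[0,0,0],"rot":[0,0,0],"hand":0}]' >/dev/null; python3 lk.py lk8
```

```text
t 13.4 tcp [0.6321 0.0174 0.1124] xax [-0.001 -0.002 -1.   ] yaw of y 127.95 F [ 0.1 -1.3 -0.5] M [-0.25  0.13  0.01] open 0.01 q [ 19.3  21.8 -13.3   0.1 -54.9 -71.4]
```

View pics/lk8.png

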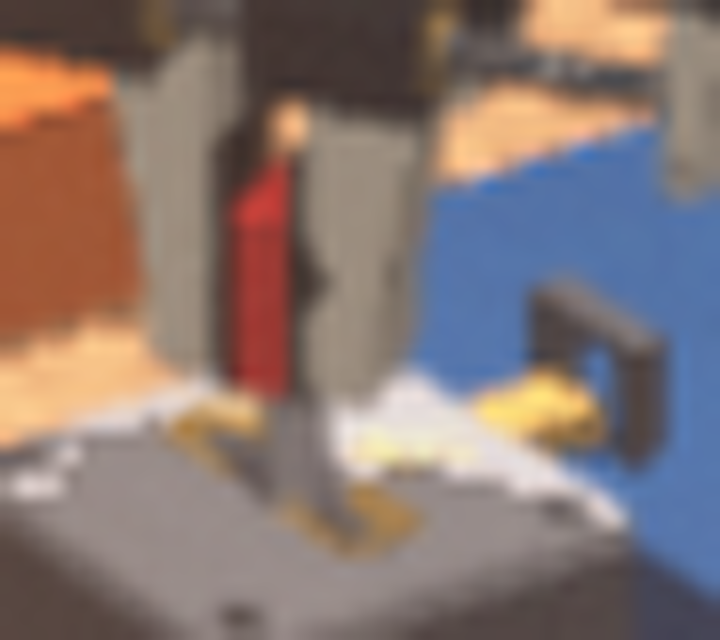

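The bolt is moving: its end has drawn back to about X 600 in the zoom and the staple's opening now shows blue, so red is the right key. 57° so far; on towards the 80° stop.

```bash
python3 -m crank '[{"linear":[-0.002,0.004,0],"rot":[0,0,-0.8],"hand":0},{"linear":[-0.001,0.005,0],"rot":[0,0,-0.8],"hand":0},{"linear":[-0.001,0.005,0],"rot":[0,0,-0.8],"hand":0},{"linear":[0,0,0],"rot":[0,0,0],"hand":0}]' >/dev/null; python3 -c "from h import *;st()"
```

```text
t 13.95 tcp [0.6317 0.018  0.1124] xax [-0.002 -0.002 -1.   ] yaw of y 116.33 F [-0.3 -0.7 -0.4] M [-0.25  0.03  0.08] open 0.0101 q [ 19.3  21.8 -13.3   0.1 -55.  -83. ]
```

```bash
python3 -m crank '[{"linear":[0,0.004,0],"rot":[0,0,-0.6],"hand":0},{"linear":[0,0.004,0],"rot":[0,0,-0.5],"hand":0},{"linear":[0,0,0],"rot":[0,0,0],"hand":0}]' >/dev/null; python3 lk.py lk9
```

```text
t 14.32 tcp [0.6316 0.0183 0.1124] xax [-0.002 -0.002 -1.   ] yaw of y 111.28 F [-0.8 -1.1 -0.3] M [-0.32 -0.04  0.03] open 0.0095 q [ 19.4  21.8 -13.3   0.1 -55.  -88.1]
```

View pics/lk9.png

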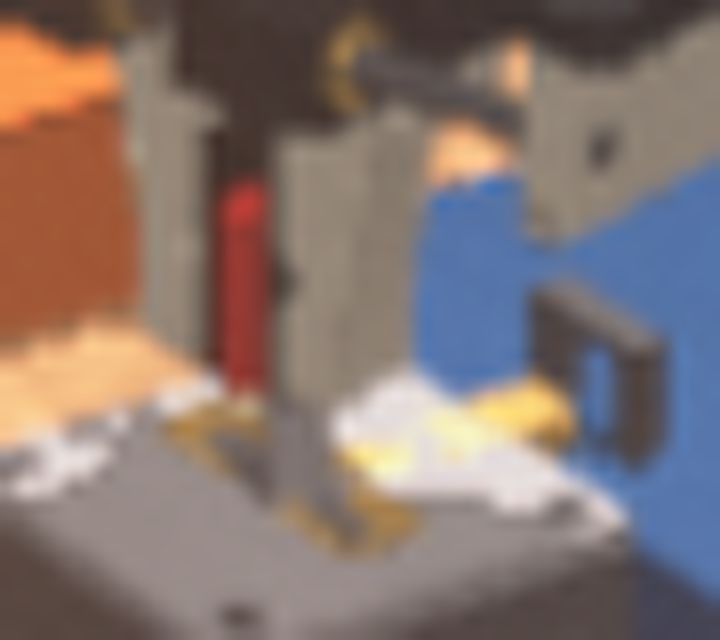

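```bash
python3 -m crank '[{"linear":[0,0.004,0],"rot":[0,0,-0.6],"hand":0},{"linear":[0,0.003,0],"rot":[0,0,-0.5],"hand":0},{"linear":[0,0,0],"rot":[0,0,0],"hand":0}]' >/dev/null; python3 lk.py lk10
```

```text
t 14.75 tcp [0.6315 0.0187 0.1124] xax [-0.003 -0.002 -1.   ] yaw of y 106.07 F [-0.8 -0.2  0.8] M [-0.4  -0.01  0.  ] open 0.01 q [ 19.4  21.8 -13.3   0.  -55.  -93.3]
```

View pics/lk10.png

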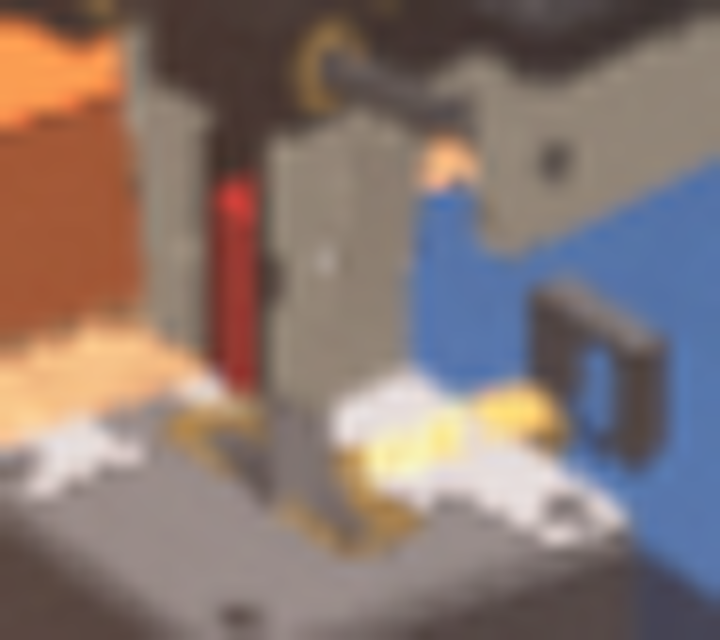

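```bash
python3 -m crank '[{"linear":[0,0.002,0],"rot":[0,0,-0.5],"hand":0},{"linear":[0,0,0],"rot":[0,0,0],"hand":0}]' >/dev/null
python3 - <<'E'
from h import *
st();s=snap('side');im=s['image'].astype(int)
hs=cv2.cvtColor(s['image'],cv2.COLOR_RGB2HSV)
m=np.zeros(hs.shape[:2],np.uint8);m[184:198,311:331]=cv2.inRange(hs,(12,90,110),(35,255,255))[184:198,311:331]
P=pts(s);w=P[m>0];w=w[(w[:,2]>.08)&(w[:,2]<.11)];th=np.radians(5.25)
d=(w[:,0]-.6355)*np.cos(th)+(w[:,1]-.0185)*np.sin(th)
print(len(w),'dist along +x',np.sort(d).round(4)[-8:],'z',np.median(w[:,2]))
E
```

```text
t 15.05 tcp [0.6315 0.0188 0.1124] xax [-0.003 -0.001 -1.   ] yaw of y 103.78 F [ 0.3 -0.4 -0.1] M [-0.34 -0.01  0.15] open 0.0097 q [ 19.4  21.8 -13.3   0.  -55.  -95.6]
27 dist along +x [0.0473 0.0479 0.0486 0.0493 0.0496 0.054  0.0599 0.0615] z 0.08734175686704371
```

```bash
python3 -m crank '[{"linear":[0,0.001,0],"rot":[0,0,-0.4],"hand":0},{"linear":[0,0,0],"rot":[0,0,0],"hand":0}]' >/dev/null; python3 lk.py lk11
```

```text
t 15.35 tcp [0.6314 0.0189 0.1124] xax [-0.003 -0.001 -1.   ] yaw of y 101.81 F [-0.2 -1.2 -1.3] M [-0.27  0.1   0.41] open 0.0098 q [ 19.4  21.8 -13.3   0.  -55.  -97.6]
```

View pics/lk11.png

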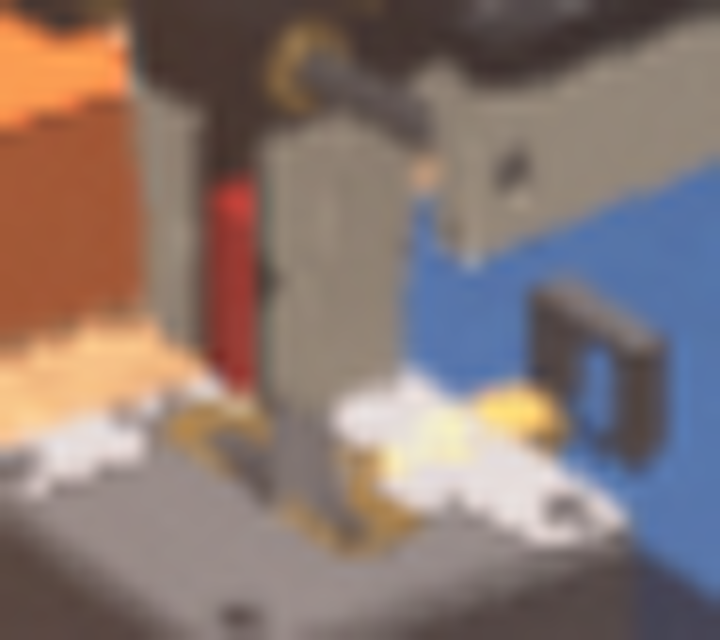

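At the end stop (0.4 N m at ~83°), bolt tip clear of the staple. Easing back slightly, opening, and lifting away.

```bash
python3 -m crank '[{"linear":[0,0,0],"rot":[0,0,0.3],"hand":0},{"linear":[0,0,0],"rot":[0,0,0],"hand":0.1},{"linear":[0,0,0],"rot":[0,0,0],"hand":0.2},{"linear":[0,0,0],"rot":[0,0,0],"hand":0.35},{"linear":[0,0,0],"rot":[0,0,0],"hand":0.4},{"linear":[0,0,0],"rot":[0,0,0],"hand":0.4},{"linear":[0,0,0.3],"rot":[0,0,0],"hand":0.4},{"linear":[0,0,0.6],"rot":[0,0,0],"hand":0.4},{"linear":[0,0,0.9],"rot":[0,0,0],"hand":0.4},{"linear":[-0.6,0,0.6],"rot":[0,0,0],"hand":0.4},{"linear":[-0.9,0,0.3],"rot":[0,0,0],"hand":0.4},{"linear":[-0.9,0.0,0],"rot":[0,0,0],"hand":0.4},{"linear":[0,0,0],"rot":[0,0,0],"hand":0.4},{"linear":[0,0,0],"rot":[0,0,0],"hand":0.4}]'
python3 - <<'E'
from h import *
st()
s=snap('side','side9');b=s['image'][120:270,240:420];cv2.imwrite('pics/side9z.png',cv2.cvtColor(cv2.resize(b,None,fx=4,fy=4,interpolation=2),4))
t=snap('top','top9')
for n,v in(('s',s),('t',t)):
    P=pts(v);hs=cv2.cvtColor(v['image'],cv2.COLOR_RGB2HSV);m=(cv2.inRange(hs,(0,140,60),(8,255,255))|cv2.inRange(hs,(172,140,60),(180,255,255)))>0
    m&=np.hypot(P[...,0]-.636,P[...,1]-.0185)<.05;w=P[m&(P[...,2]>.09)];print(n,len(w),w.mean(0).round(4),w.min(0).round(4),w.max(0).round(4))
E
```

```text
clock: 17.15
tool_pos: [0.4849, 0.0186, 0.289]
orientation: [-0.3, 89.5, 13.2]
force: [-0.6, -0.8, -0.2]
opening: 0.0352
t 17.15 tcp [0.4849 0.0186 0.289 ] xax [ 0.008  0.002 -1.   ] yaw of y 103.45 F [-0.6 -0.8 -0.2] M [ 0.06 -0.19  0.  ] open 0.0352 q [ 2.560e+01 -2.000e-01 -1.690e+01  1.000e-01 -7.280e+01 -1.021e+02]
s 117 [0.6313 0.0136 0.1335] [0.6172 0.0056 0.1132] [0.6523 0.0226 0.1496]
t 25 [0.6345 0.0176 0.1461] [0.6217 0.0129 0.1326] [0.6495 0.023  0.1504]
```

View pics/side9z.png

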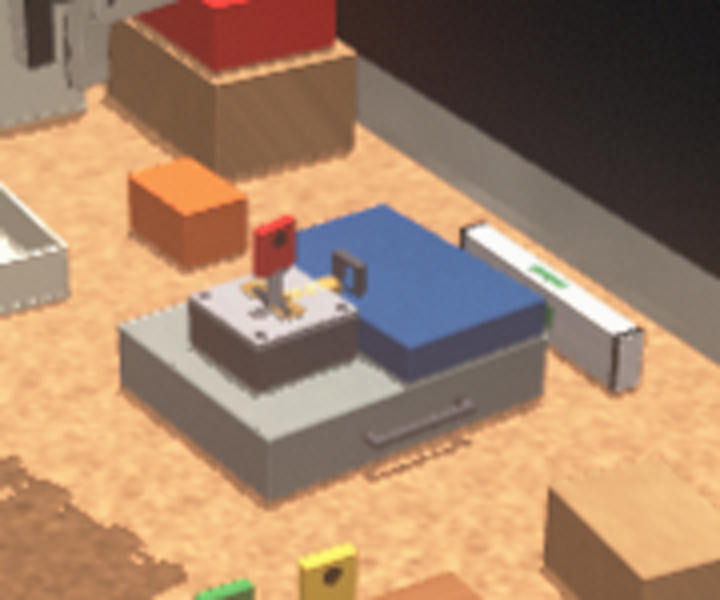

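View pics/top9.png

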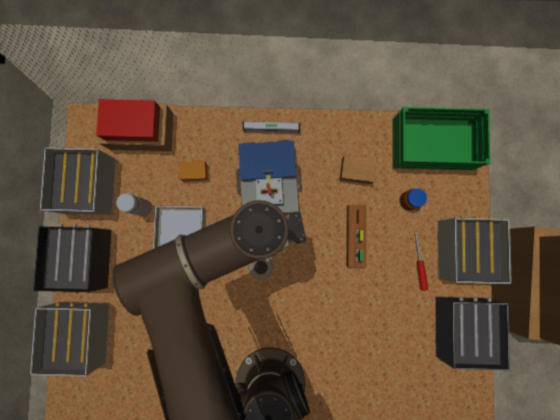

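Run:
```python
from h import *
a=cv2.imread('pics/top0.png')[165:205,245:295];b=cv2.imread('pics/top9.png')[165:205,245:295]
c=cv2.imread('pics/side0.png')[175:205,290:335];d=cv2.imread('pics/side9.png')[175:205,290:335]
f=lambda x,k:cv2.resize(x,(390,290),interpolation=2)
cv2.imwrite('pics/cmp.png',np.clip(1.3*np.vstack([np.hstack([f(a,7),f(b,7)]),np.hstack([f(c,8),f(d,8)])]),0,255).astype(np.uint8))
```

```text
(no output)
```

View pics/cmp.png

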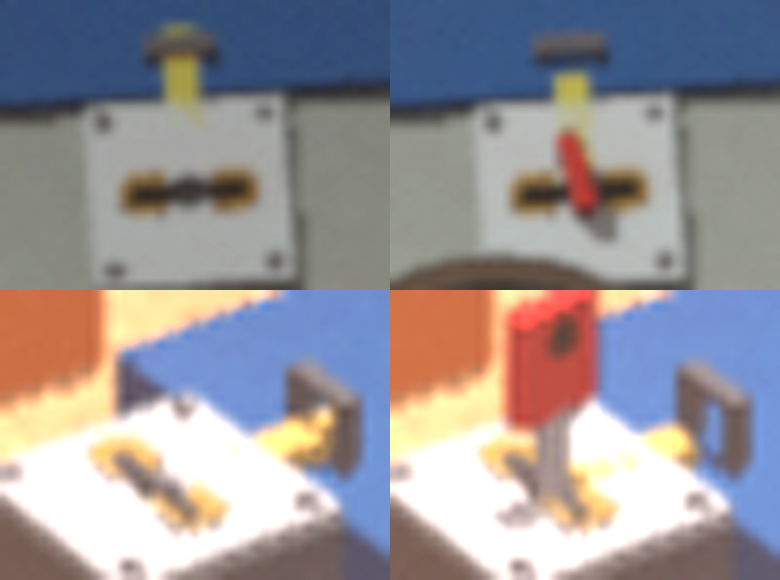

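Top view: the bolt tip moved about 6.9 px (≈21.5 mm) and is clear of the staple. The red key stands upright in the lock and the yellow and green keys have not moved from the stand.

```bash
python3 -c "
from h import *
st();print(ticket.close_job())"
```

```text
t 17.25 tcp [0.4852 0.0185 0.2882] xax [ 0.007  0.001 -1.   ] yaw of y 103.42 F [-0.3  0.5 -0. ] M [ 0.08 -0.16  0.03] open 0.035 q [ 2.550e+01 -1.000e-01 -1.690e+01  1.000e-01 -7.270e+01 -1.021e+02]
the job is handed in; nothing more can be done
None
```

I handed the job in at 17.3 s. The red key, the first one I tried, unlocked the strongbox and is standing in the lock with the bolt drawn. It went fully down with about 11 N of push. It turned freely past 22° and met only the end stop at about 83°, with about 0.4 N m on it. I then opened the gripper and lifted clear.

**Last checks:**
- **Bolt:** the top view shows it drawn back about 21–22 mm, clear of the staple. The side view agrees that it is clear.
- **Red key:** it stands upright, its bow top measured at 150 mm against 148 mm expected. That puts its foot about 36 mm below the lock top.
- **Other keys:** yellow and green are still in their stand pockets and were never touched.
- **Bench:** nothing looked shifted in the pictures.

**Disagreements:** the two cameras placed the keyway about 2 mm apart, and estimates of the key's offset in the grip ranged from about 1 to 6 mm. I settled this by lining up blade and slot within the side view. The key then went in without side force until it reached the bottom. No check failed.

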